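Turn a drill's clutch up four clicks

TASK

The drill's clutch is slipping before the screws are home: with a fingertip, nudge the ribbed clutch collar round by exactly four clicks towards the higher settings (the top of the collar moves towards the drill's handle and battery), never going past the fourth click. Do not grip or force the collar, leave the drill lying in its case, and do not disturb the spare battery, the screw box, the tin or the spade bit. Finish with your finger clear of everything.

Things in the scene. Friction and masses are not known exactly. Their poses are not given: they have to be found in the camera images.
- clutch (a joint): angle of the drill's clutch collar, rad: 0 at the lowest setting, growing as the clutch is turned up (see collar_centre); a click-stop notch every 0.262 rad (15 degrees) from 0, end stops at 0 and 5.24. Starts at rest in one of the four lowest notches. About 0.10 N m (3 to 4 N on a rib) leaves a notch; past half-way it snaps on by itself into the next within 0.2 s and stays.
- collar_centre (a point): centre of the clutch collar of the orange and black cordless drill lying on its side in the open case; 47 mm above the bench. Axes are the drill's, not turning with the collar: -y along the spindle out of the chuck, -x to handle and battery, z up. Collar grey, radius 24.5 mm, 24 mm long, 8 ribs 45 degrees apart, 9 mm wide, crests at radius 29.5 mm. Turning up moves its top to -x.
- collar_mark (a point): middle of the crest of the collar's one orange rib, 29.5 mm from the spindle, turning with the collar: at joint 0 it is 45 degrees from the top on the +x side (away from the handle), at joint 0.785 at the top. Ribs reach from 12 mm in front of the collar's centre (-y) to 7 mm behind. Behind them (from +13 mm) is the fixed gear housing, radius 31 mm; in front (from -14 mm) the chuck, radius 21 mm.
- drill_centre (a point): point between the drill's motor and grip, 47 mm above the bench (drill about 235 x 190 x 74 mm, 1.2 to 1.8 kg, held in a moulded pocket with 1 to 2 mm play); same axes as collar_centre
- case: open black carrying case standing on the bench, fixed; origin at the centre of its underside, x towards its hinge and lid (away from the robot at yaw 0), y along its long side. Lower half 294 x 344 mm, rim 55 mm high, with a moulded deck 36 mm high round the drill; carrying handle to -x; the lid lies open flat on the bench at x = 152 to 446 mm, 45 mm high.
- spare_pack_centre (a point): centre of the loose spare battery pack, 110 x 74 x 57 mm, 28 mm above its underside, in its own pocket of the case; to be left alone
- screw_box_centre (a point): centre of the loose red screw box, 50 x 75 x 95 mm high, on the bench at one end of the case; to be left alone
- tin_centre (a point): centre of the loose yellow tin, 72 mm diameter, 95 mm high, on the bench at one end of the case; to be left alone
- spade_bit_centre (a point): middle of the loose steel spade bit, 120 mm long, 28 mm wide, 7 mm thick, flat on the bench by the case; to be left alone

How it is judged (in metres and radians):
At the end, for the whole second after the job is handed in: The collar rests four clicks higher than at the start (within 0.4 click: its orange rib is 26.5 to 32.5 mm from where it began), the drill lies in its pocket within 6 mm of where it was, and the spare battery, screw box, tin and spade bit are within 15 mm of theirs (distance of collar_mark from where it was at the start of the episode between 0.0265 and 0.0325 m and velocity of joint clutch between -0.1 and 0.1 rad/s and distance of drill_centre from where it was at the start of the episode below 0.006 m and distance of each of spare_pack_centre, screw_box_centre, tin_centre, spade_bit_centre from where it was at the start of the episode below 0.015 m); the robot touches nothing.
It fails at once if the collar is turned past the fourth click (more than half-way to the fifth) (distance of collar_mark from where it was at the start of the episode above 0.033 m).
It fails at once if the collar is gripped or forced (finger force on it over 40 N) (contact force between the fingers and clutch above 40 N).
It fails at once if the drill is lifted or dragged out of its pocket (over 10 mm) (distance of drill_centre from where it was at the start of the episode above 0.01 m).
It fails at once if the spare battery, screw box, tin or spade bit is moved or lifted (over 20 mm) (distance of any of spare_pack_centre, screw_box_centre, tin_centre, spade_bit_centre from where it was at the start of the episode above 0.02 m).
It also fails if it takes over 58 s, if anything falls off the work surface, if the arm or the gripper's body presses on something with over 40 N, if the wrist force passes 120 N, or if a joint passes its speed limit or range.

ROBOT

A 6-joint arm with a two-finger parallel gripper is mounted at the origin on the work surface. World frame = base frame: x ahead of the robot, y to its left, z up, the work surface at z = 0. Lengths are in m, angles in degrees, forces in N, time in s.
With the tool pointing down it reaches from about 0.275 to 0.85 m from the base axis. Payload 5.2 kg.
Tool frame: the origin (TCP) lies midway between the tips of the shut fingers; the grasp point (between the pads) lies 19 mm behind it; z points along the fingers, x is the direction in which the jaws open and shut, and the axes are right-handed (so a half turn about z gives the same grasp; the last joint's range is limited). The gripper opens to 85 mm and grips with 20 to 120 N. Pads are 22 mm wide; open, the fingers measure 114 mm over their backs; the gripper's body (76 mm by 85 mm) begins 54 mm behind the grasp point. The pads swing forward as they close: fully open they stand 13 mm farther back than shut.
Start: joints at [-88.625, 14.817, 87.949, -0, 77.235, -11.62], TCP at [0.124, -0.536, 0.231] pointing down, gripper open.
Joint ranges: [-179.93, 179.93], [-52.35, 119.4], [10.71, 147.94], [-69.91, 249.91], [12.55, 155.21], [-178.61, 178.61]. Speed limits (degrees/s): [147.25, 147.25, 180, 180, 180, 180].

INTERFACE

Orientations are given as [roll, pitch, yaw] about the fixed x, y, z axes, in that order (R = Rz(yaw) Ry(pitch) Rx(roll)).
In Python, from cell import * gives the robot as it stands. The module is installed in compiled form; this text tells all that it offers. Calls block until the motion is done:
- movep(position, orientation): joint-space move of the TCP to a pose.
- move_straight(position, ori=None, v=0.15, threshold=None): straight line of the TCP; ori=None keeps the orientation; v is the mean speed in m/s. With threshold (N) it stops when the force on the tool has changed by that much, and returns True; else False.
- goto_joints(angles): joint-space move.
- gripper_open() and grab(): open the fingers fully, or close them until they stop; the grip force is fixed at half the most.
- hold(seconds).
- inverse_kinematics(position, orientation): joint angles nearest the present ones, or None.
- get_obs(): the state.
- read_camera(name): name is "scene" or "side" or "wrist"; returns a dict with "color" (420x560x3 uint8, blue, green, red), "fx", "fy", "cx", "cy" (pixels), "distortion" ([k1, k2, p1, p2, k3] as OpenCV has them; the pictures are not rectified), "position" and "orientation" of the camera in the world. Camera axes: x right, y up, looking along -z (the intrinsics and any distortion apply to the point x, -y, -z); pixel columns grow to the right and rows downward; lengths in m; the calibration is good to about 2 mm. A picture is of the moment at which its call begins. There is no depth.
A pose or a line that the arm cannot do raises PlanningError and nothing moves.
- hand_in(): hands the job in, once; it reports no verdict.
The state is a dict: "time": time; "qpos": joint angles; "joint_velocities": joint speeds; "effort": joint torques, N m; "tcp_pos": TCP position; "orientation": TCP orientation; "contact_force": force on the tool from outside, world axes, zero at the start; "moment": the same for the moment, N m; "finger_gap": opening from 0.0 (shut) to 1.0 (fully open).
Only numpy, scipy, OpenCV 4.12 (cv2) and the standard library are available. Lean on these libraries where they do the work, as an engineer would, in place of code of your own. Each camera call takes 0.05 s, during which the arm holds its last target. There are 200 camera calls.

## Working session

There is one attempt and no reset: what is moved stays moved. The work goes in short steps, each a Python script; the robot and the scene stay as the last script left them, time stands still between calls to the robot, and variables do not carry over. Pictures are saved under pics/ and viewed, about 8 in all and at most 12, crops included, and the job is handed in when it is done.

```bash
mkdir -p pics; cat > h.py <<'E'
from cell import *
import numpy as np, cv2
from scipy.spatial.transform import Rotation as Rn
def cam(name):
    c=read_camera(name)
    o=np.array(c["orientation"],float)
    c["R"]=o if o.shape==(3,3) else Rn.from_euler('xyz',o,degrees=True).as_matrix()
    c["K"]=np.array([[c["fx"],0,c["cx"]],[0,c["fy"],c["cy"]],[0,0,1.]]); c["d"]=np.array(c["distortion"],float)
    c["p"]=np.array(c["position"]); return c
def ray(c,uv):
    q=cv2.undistortPoints(np.array(uv,float).reshape(-1,1,2),c["K"],c["d"]).reshape(-1,2)
    v=np.c_[q[:,0],-q[:,1],-np.ones(len(q))]@c["R"].T
    return v
def onz(c,uv,z):
    v=ray(c,uv); t=(z-c["p"][2])/v[:,2]; return c["p"]+v*t[:,None]
def proj(c,P):
    X=(np.atleast_2d(P)-c["p"])@c["R"]; X=X*[1,-1,-1]
    return cv2.projectPoints(X,np.zeros(3),np.zeros(3),c["K"],c["d"])[0].reshape(-1,2)
E
python3 - <<'E'
from h import *
for n in ("scene","side","wrist"):
    c=cam(n); cv2.imwrite(f"pics/{n}0.png",c["color"]); print(n,c["position"],c["orientation"],c["fx"],c["d"])
o=get_obs(); print(o["time"],o["orientation"],o["finger_gap"])
E
```

```text
scene [ 1.02945504 -0.67753979  0.83556307] [47.32692345 -1.11000173 35.78976181] 525.6191363520454 [-0.03374395  0.          0.          0.          0.        ]
side [0.18354185 0.67028182 0.76620183] [  47.6224738    -1.15845427 -148.0509142 ] 466.52301791299857 [-0.11057513  0.          0.          0.          0.        ]
wrist [ 0.20570819 -0.51652109  0.37368441] [-1.91446047e+01  7.30534559e-02 -7.69478557e+01] 324.26633610175884 [-0.07082429  0.          0.          0.          0.        ]
0.15 [-1.79983887e+02  7.81049602e-02 -7.70062372e+01] 1.0010433073138854
```

View pics/scene0.png

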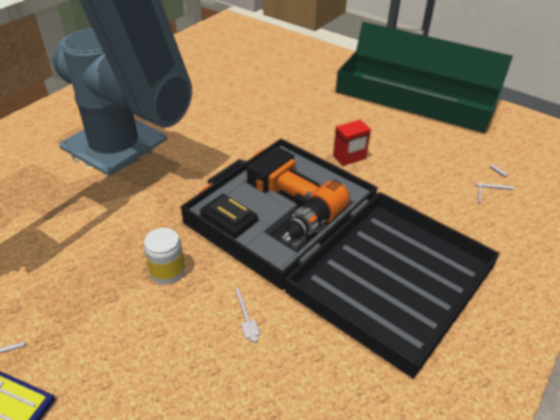

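View pics/side0.png

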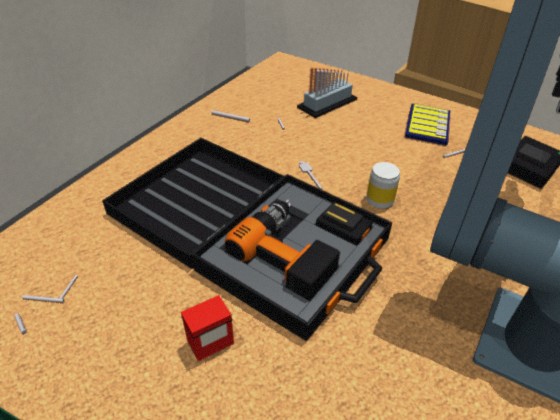

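Scene view: the drill's collar is at about (318,210), chuck towards (290,238), tin (164,255), box (351,142), bit (247,315). The side view agrees, with the collar at about (268,218). Next I'll find the case corners roughly and take the wrist camera over the collar.

```bash
python3 - <<'E'
from h import *
np.set_printoptions(precision=4,suppress=True)
c=cam("scene"); s=cam("side")
print("corners scene",onz(c,[(281,142),(183,212),(377,190),(290,280)],.055))
print("corners side",onz(s,[(288,178),(391,222),(200,258),(308,322)],.055))
print("collar",onz(c,[(318,210)],.065),onz(s,[(268,218)],.065))
print("tin top",onz(c,[(164,240)],.095),"box",onz(c,[(352,128)],.095), "bit",onz(c,[(239,291),(252,336)],.005))
w=cam("wrist");o=get_obs()
T=Rn.from_euler('xyz',o["orientation"],degrees=True).as_matrix()
print("cam in tool",T.T@(w["p"]-o["tcp_pos"]),"look",T.T@(-w["R"][:,2]))
a=cv2.resize(c["color"][130:260,230:400],None,fx=4.5,fy=4.5,interpolation=cv2.INTER_CUBIC);cv2.imwrite("pics/sc.png",a)
E
```

```text
corners scene [[ 0.403   0.2123  0.055 ]
 [ 0.3854 -0.1244  0.055 ]
 [ 0.6868  0.1942  0.055 ]
 [ 0.679  -0.1399  0.055 ]]
corners side [[ 0.6404 -0.1206  0.055 ]
 [ 0.3635 -0.1119  0.055 ]
 [ 0.6529  0.2056  0.055 ]
 [ 0.3896  0.2212  0.055 ]]
collar [[0.6206 0.0472 0.065 ]] [[0.5963 0.0374 0.065 ]]
tin top [[ 0.4441 -0.2324  0.095 ]] box [[0.5411 0.3227 0.095 ]] bit [[ 0.5915 -0.189   0.005 ]
 [ 0.6767 -0.2556  0.005 ]]
cam in tool [-0.0003 -0.0842 -0.143 ] look [0.0004 0.3282 0.9446]
```

```bash
python3 - <<'E'
from h import *
movep([0.595,0.04,0.24],[180,0,-93]); grab()
w=cam("wrist"); print(get_obs()["time"],get_obs()["tcp_pos"],get_obs()["finger_gap"])
cv2.imwrite("pics/w1.png",cv2.resize(w["color"],(800,600),interpolation=cv2.INTER_CUBIC))
E
```

```text
3.75 [0.59500662 0.0400384  0.24002107] 0.0015313764678435906
```

View pics/w1.png

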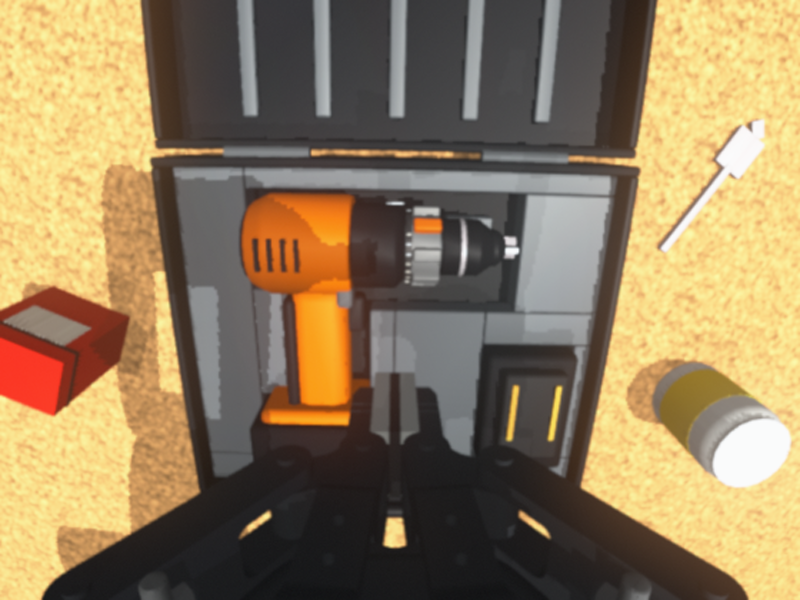

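Wrist view (800 px wide): collar at about (427,245), orange rib at (429,226) on its +x side, chuck tip (515,247), shut fingertip (393,375). I'll measure and then look from nearer.

```bash
python3 - <<'E'
from h import *
np.set_printoptions(precision=4,suppress=True)
w=cam("wrist"); f=.7
print("cam",w["p"])
print("case rim corners",onz(w,np.array([(153,163),(637,172)])*f,.055))
print("collar z47",onz(w,np.array([(427,205),(427,287),(427,246),(350,245),(515,247)])*f,.047))
p=onz(w,np.array([(427,246)])*f,.06)[0]
print(p)
# move camera to ~0.2 m above collar
movep([p[0]-.02,p[1],.175],[180,0,-93])
w=cam("wrist"); print(get_obs()["time"],w["p"],get_obs()["tcp_pos"])
u=proj(w,p)[0]; print(u)
cv2.imwrite("pics/w2raw.png",w["color"])
x,y=int(u[0]),int(u[1]); x0=max(x-100,0);y0=max(y-75,0);print(x0,y0)
cv2.imwrite("pics/w2.png",cv2.resize(w["color"][y0:y0+150,x0:x0+200],None,fx=4,fy=4,interpolation=cv2.INTER_CUBIC))
E
```

```text
cam [0.6791 0.0358 0.3831]
case rim corners [[ 0.6749  0.204   0.055 ]
 [ 0.6515 -0.1334  0.055 ]]
collar z47 [[ 0.6336  0.0143  0.047 ]
 [ 0.5718  0.0161  0.047 ]
 [ 0.6036  0.0152  0.047 ]
 [ 0.6073  0.0719  0.047 ]
 [ 0.5996 -0.0502  0.047 ]]
[0.6065 0.016  0.06  ]
4.2333 [0.6704 0.0115 0.3176] [0.5874 0.0161 0.1763]
[274.6241 179.9875]
174 104
```

View pics/w2.png

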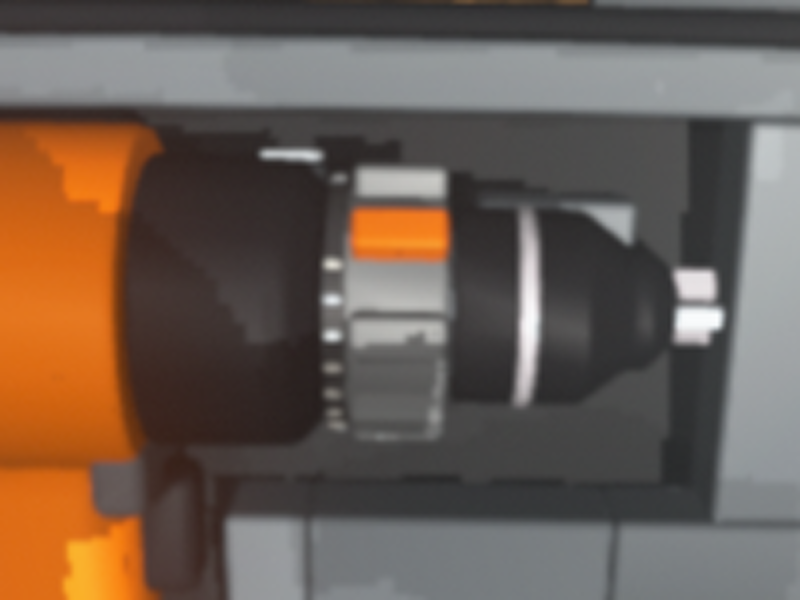

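Close view (4x crop, origin 174,104): orange crest roughly rows 207–255, cols 352–449. Grey ribs at rows 168–198 and 318–345, and the chuck's white ring at rows 207 (col 528) to 405 (col 520). I'll compute the spindle and the notch from these.

```bash
python3 - <<'E'
from h import *
np.set_printoptions(precision=4,suppress=True)
w=cam("wrist"); U=lambda P:np.array(P,float)/4+[174,104]
def axis(a,b):
    v=ray(w,U([a,b])); v/=np.linalg.norm(v,axis=1)[:,None]; m=v.sum(0); return w["p"]+m*(.047-w["p"][2])/m[2]
A=[axis((528,207),(520,405)),axis((645,240),(640,372)),axis((405,166),(395,438)),axis((240,150),(240,443))]
for a in A: print(a)
hsv=cv2.cvtColor(w["color"],cv2.COLOR_BGR2HSV); m=cv2.inRange(hsv,(3,150,120),(20,255,255)); m[:, :250]=0;m[:,300:]=0;m[:140]=0;m[185:]=0
r,c=np.nonzero(m);print("orange",r.min(),r.max(),c.min(),c.max(),r.mean(),c.mean())
yaw=np.radians(-3.5);ux=np.array([np.cos(yaw),np.sin(yaw),0]);
C=(A[0]+A[2])/2
# rows -> angle on cylinder 29.5 at collar
for pt in [(400,168),(400,198),(400,209),(400,230),(400,250),(400,262),(400,318),(400,345)]:
    v=ray(w,U([pt]))[0]; d=w["p"]-A[2]
    P=np.array([d@ux,d[2]]);V=np.array([v@ux,v[2]])
    t=np.roots([V@V,2*P@V,P@P-.0295**2]); t=t[abs(t.imag)<1e-9].real
    if len(t): q=P+V*t.min(); print(pt,np.degrees(np.arctan2(q[0],q[1])))
E
```

```text
[ 0.6027 -0.0099  0.047 ]
[ 0.6015 -0.0355  0.047 ]
[0.6049 0.0168 0.047 ]
[0.6079 0.0512 0.047 ]
orange 158 170 262 286 163.85436893203882 274.01618122977345
(400, 168) 84.11173794796757
(400, 198) 58.447601663856375
(400, 209) 52.42837690259582
(400, 230) 42.45908533883889
(400, 250) 34.02584597179848
(400, 262) 29.25768379235572
(400, 318) 8.116364840993356
(400, 345) -2.2611018922499793
```

Spindle yaw is about -4.1°. The orange crest spans 34–52°, so it's centred near 45°, which is the lowest notch. The next rib sits at 0°, which is consistent. I'll push the orange rib's +x flank with the shut fingertip in small steps, logging force to spot the clicks.

```bash
cat >> h.py <<'E'
YAW=np.radians(-4.1); UX=np.array([np.cos(YAW),np.sin(YAW),0]); UY=np.array([-np.sin(YAW),np.cos(YAW),0])
C=np.array([.6046,.013,.047]); ORI=[180,0,-94.1]; HALF=.011
def tip(x,z): return C+UX*(x+HALF)+np.array([0,0,z])
def flank(a,ov=.003):
    r=np.radians(a); return tip(.0295*np.sin(r),.0295*np.cos(r)-ov)
def F(): return np.array(get_obs()["contact_force"])
def push(a0,a1,da,base,stop=15):
    for a in np.arange(a0,a1-1e-6,-da):
        hit=move_straight(flank(a, .003 if a>5 else .0026),v=.02,threshold=stop); hold(.05)
        f=F()-base; print(f"{a:.1f} Fx {f@UX:.2f} Fy {f@UY:.2f} Fz {f[2]:.2f} t {get_obs()['time']:.2f} {'HIT' if hit else ''}")
        if hit: break
E
python3 - <<'E'
from h import *
np.set_printoptions(precision=4,suppress=True)
movep(tip(.036,.06),ORI); hold(.2)
print(move_straight(tip(.036,.015),v=.06,threshold=8)); hold(.2)
b=F(); print("base",b,get_obs()["tcp_pos"],tip(.036,.015))
np.save("base.npy",b)
push(70,42,2,b)
w=cam("wrist");cv2.imwrite("pics/w3.png",cv2.resize(w["color"][150:350,150:420],None,fx=2.9,fy=2.9,interpolation=cv2.INTER_CUBIC))
E
```

```text
False
base [ 0.3052  0.2533 -0.0476] [0.6518 0.0096 0.0625] [0.6515 0.0096 0.062 ]
70.0 Fx -0.79 Fy 0.21 Fz 0.25 t 6.83 
68.0 Fx 0.50 Fy -0.31 Fz -0.42 t 7.12 
66.0 Fx -0.17 Fy -0.55 Fz 0.31 t 7.42 
64.0 Fx 0.00 Fy -0.70 Fz 1.13 t 7.72 
62.0 Fx -0.24 Fy -0.04 Fz -0.08 t 8.03 
60.0 Fx -0.79 Fy 0.05 Fz -0.14 t 8.32 
58.0 Fx -0.44 Fy -0.58 Fz 0.53 t 8.62 
56.0 Fx -0.86 Fy 0.63 Fz -0.39 t 8.93 
54.0 Fx -0.25 Fy 0.12 Fz -0.50 t 9.22 
52.0 Fx -0.08 Fy 0.56 Fz 0.36 t 9.53 
50.0 Fx -0.44 Fy -0.62 Fz 0.23 t 9.82 
48.0 Fx 0.17 Fy -0.54 Fz 0.35 t 10.12 
46.0 Fx 0.01 Fy -0.83 Fz 0.29 t 10.43 
44.0 Fx 0.35 Fy -0.17 Fz 0.38 t 10.72 
42.0 Fx 0.81 Fy -1.06 Fz 1.24 t 11.03
```

View pics/w3.png

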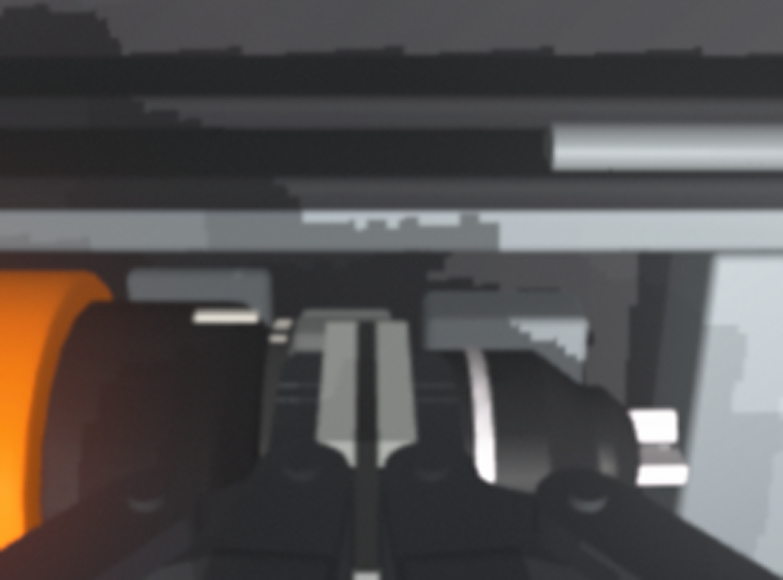

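The finger hides the collar and the force log is inconclusive. I'll back off and measure the orange rib numerically from the earlier camera pose.

```bash
cat >> h.py <<'E'
def mark(a=None):
    """camera check from the fixed pose above: crest angles of orange patch"""
    w=cam("wrist"); hsv=cv2.cvtColor(w["color"],cv2.COLOR_BGR2HSV)
    m=cv2.inRange(hsv,(3,150,120),(20,255,255)); u=proj(w,C+[0,0,.02])[0].astype(int)
    k=np.zeros_like(m); k[u[1]-45:u[1]+45,u[0]-14:u[0]+16]=1; m=m*k
    r,c=np.nonzero(m)
    if len(r)==0: print("no orange"); return w
    A0=C; out=[]
    for row in (r.min(),r.mean(),r.max()+1):
        v=ray(w,[(c.mean(),row)])[0]; d=w["p"]-A0; P=np.array([d@UX,d[2]]);V=np.array([v@UX,v[2]])
        t=np.roots([V@V,2*P@V,P@P-.0295**2]); q=P+V*t.real.min(); out.append(np.degrees(np.arctan2(q[0],q[1])))
    print("orange rows",r.min(),r.max(),"cols",c.min(),c.max(),"n",len(r),"angles",np.round(out,1)); return w
def look():
    movep([.5874,.0161,.1763],[180,0,-93]); hold(.1); return mark()
E
python3 - <<'E'
from h import *
move_straight(tip(.036,.02),v=.1); move_straight(tip(.036,.08),v=.15)
w=mark(); w=look(); print(get_obs()["time"])
cv2.imwrite("pics/w4.png",cv2.resize(w["color"][104:304,174:374],None,fx=3,fy=3,interpolation=cv2.INTER_CUBIC))
E
```

```text
orange rows 260 270 cols 261 262 n 14 angles [50.  44.1 34.7]
orange rows 157 170 cols 264 286 n 285 angles [50.7 38.6 26.9]
12.5583
```

View pics/w4.png

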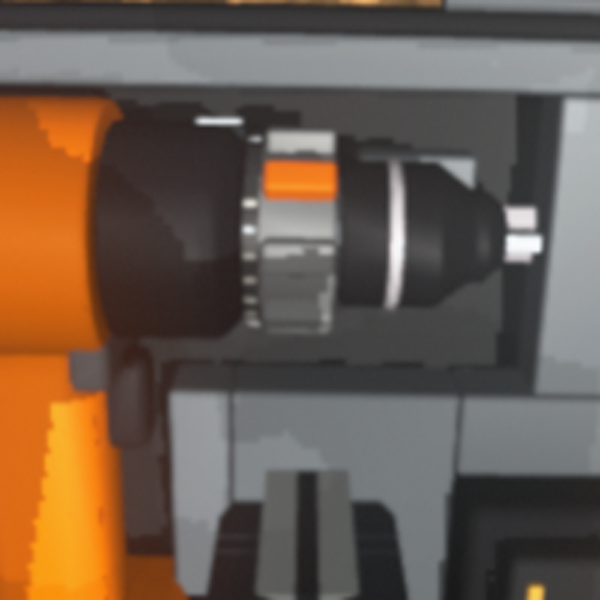

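Collar and drill haven't moved (orange rows 157–170, as before), so the fingertip is thinner than 22 mm. Its near edge shows at crop row 470, which lets me measure it.

```bash
python3 - <<'E'
from h import *
w=cam("wrist"); o=get_obs(); t=np.array(o["tcp_pos"]); p=onz(w,np.array([(266,470),(350,470)])/3+[174,104],t[2])
ux=np.array([np.cos(np.radians(-3)),np.sin(np.radians(-3)),0])
print(((p-t)@ux)*1000, ((p-t)*1000)[:,1])
E
```

```text
[7.94050499 7.94772847] [ 6.11356493 -7.72377172]
```

```bash
sed -i 's/HALF=.011/HALF=.008/' h.py; cat >> h.py <<'E'
def stroke(a0,a1,da,ov=.0035,stop=15):
    b=np.load("base.npy"); L=[]
    for a in np.arange(a0,a1-1e-6,-da):
        hit=move_straight(flank(a,ov),v=.02,threshold=stop)
        f=np.mean([F() for _ in range(1)],axis=0)-b; L.append((round(float(a),1),round(float(f@UX),1),round(float(f[2]),1)))
        if hit: L.append("HIT"); break
    print(L,"t",get_obs()["time"])
E
python3 - <<'E'
from h import *
movep(tip(.034,.06),ORI)
print(move_straight(tip(.034,.012),v=.08,threshold=8)); hold(.2); np.save("base.npy",F())
stroke(66,42,1.5)
move_straight(tip(.034,.02),v=.1); move_straight(tip(.034,.07),v=.2)
look(); print(get_obs()["time"])
E
```

```text
False
[(66.0, -0.2, -1.3), (64.5, -0.4, -0.6), (63.0, 0.3, -0.5), (61.5, 0.7, -1.5), (60.0, 1.7, -1.8), (58.5, 2.0, -2.4), (57.0, 2.3, -2.3), (55.5, 1.9, 0.0), (54.0, -0.6, 0.1), (52.5, -0.8, -1.5), (51.0, -0.7, -2.0), (49.5, -1.5, -0.6), (48.0, -0.5, -1.6), (46.5, -0.2, -1.0), (45.0, -0.1, -2.5), (43.5, 1.0, -0.8), (42.0, 2.0, -1.7)] t 18.5583
orange rows 165 176 cols 264 286 n 267 angles [35.4 26.7 17. ]
19.8333
```

One click made: the orange patch moved 12–15° and is at rest. Clicks two and three come next in one stroke, with the contact offset corrected by 2 mm.

```bash
sed -i 's/HALF=.008/HALF=.010/' h.py
python3 - <<'E'
from h import *
movep(tip(.030,.06),ORI)
print(move_straight(flank(52,.0035),v=.08,threshold=8)); hold(.2); np.save("base.npy",F())
stroke(47,12.5,1.5)
move_straight(flank(30,.0035),v=.06); move_straight(tip(.025,.07),v=.2)
w=look(); print(get_obs()["time"])
cv2.imwrite("pics/w5.png",cv2.resize(w["color"][124:224,214:334],None,fx=5,fy=5,interpolation=cv2.INTER_CUBIC))
E
```

```text
False
[(47.0, 1.4, 0.2), (45.5, 0.0, -1.0), (44.0, 0.5, 0.2), (42.5, 0.8, 0.8), (41.0, 0.3, -0.2), (39.5, 1.1, -0.5), (38.0, 1.7, -0.6), (36.5, 3.9, -1.6), (35.0, 3.5, -1.5), (33.5, 1.7, -0.3), (32.0, 0.9, -0.2), (30.5, 0.5, -1.1), (29.0, 0.7, -0.5), (27.5, 0.3, 0.4), (26.0, 0.6, -0.0), (24.5, 0.3, -1.0), (23.0, 1.9, -1.0), (21.5, 2.6, -2.2), (20.0, 3.1, -1.4), (18.5, 0.3, 1.1), (17.0, 0.8, -0.1), (15.5, 0.5, -0.6), (14.0, 0.6, 0.8), (12.5, 0.1, -0.2)] t 27.2333
orange rows 183 194 cols 264 285 n 252 angles [  7.8  -0.8 -11. ]
28.4917
```

View pics/w5.png

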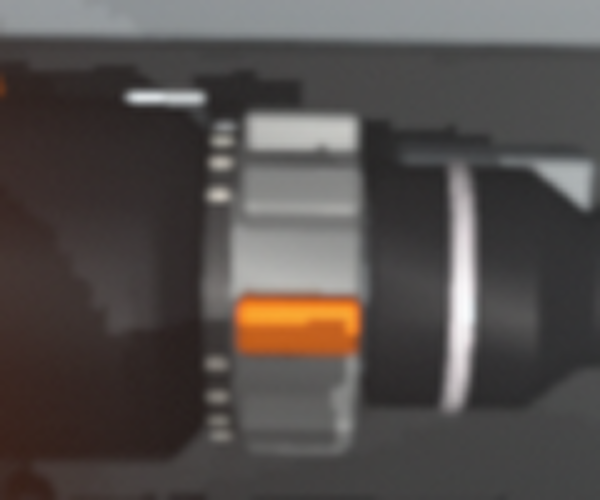

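Three clicks: the crest is now centred at about 0°, and the force log shows clean snaps at a≈34 and 19. For the last click I expect a snap at a≈4, so I'll stop at 1.5. A fifth would need about -11.

```bash

python3 - <<'E'
from h import *
movep(tip(.016,.06),ORI)
print(move_straight(flank(24,.0035),v=.08,threshold=8)); hold(.2); np.save("base.npy",F())
stroke(18,1.5,1.5,ov=.003)
move_straight(flank(14,.002),v=.06); move_straight(tip(.015,.07),v=.2)
w=look(); print(get_obs()["time"])
cv2.imwrite("pics/w6.png",cv2.resize(w["color"][124:224,214:334],None,fx=5,fy=5,interpolation=cv2.INTER_CUBIC))
E
```

```text
False
[(18.0, 0.7, 0.1), (16.5, 1.2, -0.9), (15.0, 1.2, -0.9), (13.5, 1.3, -1.0), (12.0, 0.3, -0.9), (10.5, 1.3, -0.6), (9.0, 1.3, -1.0), (7.5, 2.1, -1.6), (6.0, 3.2, -1.3), (4.5, 3.8, -1.1), (3.0, 0.4, 1.4), (1.5, -1.7, 2.6)] t 32.7917
orange rows 191 202 cols 264 285 n 261 angles [ -4.5 -13.7 -26.2]
33.9583
```

View pics/w6.png

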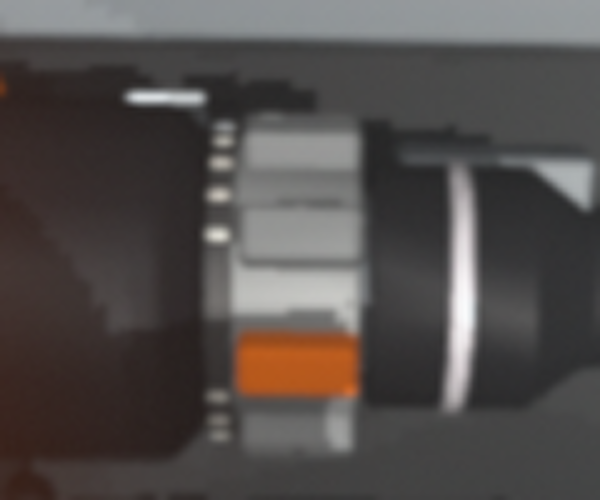

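The orange rib is now at about -14°, expected -15°, so that's four clicks. The chuck ring hasn't shifted and the finger is about 10 cm above.

```bash
python3 -c "
from h import *
hold(.3); mark(); print(get_obs()['time'],F()); hand_in()"
```

```text
orange rows 191 203 cols 264 285 n 266 angles [ -3.5 -13.5 -27.1]
34.3083 [0.73838517 0.12339678 0.26928012]
the job is handed in; nothing more can be done
```

I turned the clutch collar up four clicks and handed the job in at 34.3 s of the 58 s allowed. I used the side of the shut fingertip on the orange rib, in three strokes of one, two and one clicks.

- **Collar:** the wrist camera put the orange rib at about +43° (notch nominal +45°) at the start and about -14° at the end (nominal -15°). It was at rest in the last two looks. The pushing force rose and dropped once for each click, and none showed more than about 4 N.
- **Drill:** the chuck and housing looked unmoved in the pictures before and after.
- **Spare battery, screw box, tin and spade bit:** I never moved near them, but I did not measure them again at the end.
- **Finger:** it finished about 0.1 m above the drill, with less than 1 N on the tool, which is within the noise.

**What went wrong:** my first stroke did not turn the collar, because I had assumed a 22 mm fingertip and the picture showed about 16 mm. Even with that corrected, contact came about 2 mm sooner than predicted. I adjusted the position from the force log before the remaining clicks. At the very end of the last stroke a small force of 2 to 3 N appeared, probably the fingertip brushing the next rib, and the collar stayed in its notch.

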